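Reload the studio lamp's battery box

ROBOT

A 6-joint arm with a two-finger parallel gripper is mounted at the origin on the work surface. World frame = base frame: x ahead of the robot, y to its left, z up, the work surface at z = 0. Lengths are in m, angles in rad, forces in N, time in s.
With the tool pointing down it reaches from about 0.3 to 0.85 m from the base axis. Payload 4.2 kg.
Tool frame: the origin (TCP) lies between the finger pads; the fingertips stand 17 mm ahead of it and the grasp point (between the pads) lies 2 mm behind it; z points along the fingers, y is the direction in which the jaws open and shut (so a half turn about z gives the same grasp; the last joint's range is limited). The gripper opens to 91 mm and grips with 3 to 60 N. Pads are 32 mm wide; open, the fingers measure 118 mm over their backs; the gripper's body (76 mm by 178 mm) begins 60 mm behind the grasp point.
Start: joints at [-1.328, 0.32, 1.565, -0, 1.257, -0.02], TCP at [0.149, -0.555, 0.231] pointing down, gripper open.
Joint ranges: [-3.11, 3.11], [-0.84, 2.01], [0.21, 2.61], [-1.34, 4.49], [0.05, 2.63], [-2.56, 2.56]. Speed limits (rad/s): [2.57, 2.57, 3.14, 3.14, 3.14, 3.14].

INTERFACE

Orientations are given as [roll, pitch, yaw] about the fixed x, y, z axes, in that order (R = Rz(yaw) Ry(pitch) Rx(roll)).
In Python, from workcell import arm, claw, planner, readout, vision, job gives the robot as it stands. The module is installed in compiled form; this text tells all that it offers. Calls block until the motion is done:
- arm.movep(position, orientation): joint-space move of the TCP to a pose.
- arm.move_linear(position, vel=0.15, ori=None, force_limit=None): straight line of the TCP; ori=None keeps the orientation; vel is the mean speed in m/s. With force_limit (N) it stops when the force on the tool has changed by that much, and returns True; else False.
- arm.move_j(angles): joint-space move.
- claw.set_gripper(opening, squeeze=None): finger opening in m; squeeze is the grip in N (None keeps the last); returns when the fingers have stopped.
- arm.dwell(seconds).
- planner.ik(position, orientation): joint angles nearest the present ones, or None.
- readout.state(): the state.
- vision.snapshot(name): name is "side" or "top" or "wrist"; returns the picture (480x640x3 uint8, red, green, blue); there is no depth.
- vision.camera_params(name): a dict with "camera_matrix" (3x3 intrinsics, pixels), "position" and "attitude" of the camera in the world. Camera axes: x right, y up, looking along -z (the intrinsics and any distortion apply to the point x, -y, -z); pixel columns grow to the right and rows downward; lengths in m; the calibration is good to about 2 mm. The wrist camera is an equidistant fisheye: a pixel r from the principal point sees the ray r / f radians off the axis. A picture is of the moment at which its call begins: read the wrist's pose just before it. camera_params takes no time and is no camera call; for the wrist camera it gives the pose at the moment of the call.
A pose or a line that the arm cannot do raises arm.IKError and nothing moves.
- job.job_done(): hands the job in, once; it reports no verdict.
The state is a dict: "time": time; "joints": joint angles; "dq": joint speeds; "effort": joint torques, N m; "position": TCP position; "tool_rot": TCP orientation; "force": force on the tool from outside, world axes, zero at the start; "ft_torque": the same for the moment, N m; "grip_width": finger opening in m.
Only numpy, scipy, OpenCV 4.12 (cv2) and the standard library are available. Lean on these libraries where they do the work, as an engineer would, in place of code of your own. Each camera call takes 0.05 s, during which the arm holds its last target.

TASK

Lift the loose cover plate off the two pins of the grey battery box and lay it flat on the blue mat, then stand every green-tagged battery pack upright on the floor of the box and every red-tagged pack upright on the floor of the red reject tray. When all packs are sorted, seat the cover plate flat back on both pins, let go of it, and last of all push the red sprung plunger beside the box fully down and let it come back up. Do not knock over the paint bottle, spray can or pigment jar standing about.

Things in the scene. Friction and masses are not known exactly. Their poses are not given: they have to be found in the camera images.
- box: fixed grey open battery box, 132 (x) x 222 (y) mm, rim 68 mm high; inside 120 x 186 mm, floor top at 6 mm: room for three packs side by side along y, lengths along x. On the 18 mm end walls stand two steel pins, 10 mm diameter, tapered tips, at y = +102 and -102 mm (x = 0), 22 mm tall above the rim. A yellow block on its +y end carries the plunger. Origin: centre of the underside, z up
- cover: loose white plate 132 (x) x 232 (y) x 8 (z) mm, 0.3 kg; two 17 mm through holes at y = +102 and -102 mm (x = 0) drop over the pins (either way round); black handle fin at its centre, 80 mm long in y, 14 mm thick in x, top 38 mm above the underside. Origin: centre of the underside, z up. Seated (as at the start), its underside lies on the rim, 68 mm above the box's origin
- mat: fixed blue mat, 150 (x) x 250 (y) x 4 (z) mm, the rest for the cover plate. Origin: centre of the underside
- tray: fixed red open tray for rejects, 140 (x) x 144 (y) x 32 (z) mm outside, walls and floor 5 mm thick, inside 130 x 134 mm: room for two packs side by side along y. Origin: centre of the underside
- plunger (a joint): travel of the sprung plunger, m: 0 up, 0.020 fully down at its stop; it takes about 2.5 N to start and 10 N at the bottom, and springs back up when released
- plunger_top (a point): centre of the top face of the plunger's red head (40 mm diameter), on the yellow block (60 x 60 x 55 mm, centred at y = +142 mm of the box); 95 mm above the table when up; it is pushed straight down
- pack_green_a: battery pack: black body 90 (x) x 50 (y) x 30 (z) mm; grey handle fin on top, 50 mm long in x, 12 mm thick in y, from 30 to 54 mm above the underside; about 0.35 kg, bottom-heavy. Origin: centre of the underside, z up. The tag strips on its top round the fin and on both ends are green: goes into the battery box. May be absent
- pack_green_b: battery pack: black body 90 (x) x 50 (y) x 30 (z) mm; grey handle fin on top, 50 mm long in x, 12 mm thick in y, from 30 to 54 mm above the underside; about 0.35 kg, bottom-heavy. Origin: centre of the underside, z up. The tag strips on its top round the fin and on both ends are green: goes into the battery box. May be absent
- pack_green_c: battery pack: black body 90 (x) x 50 (y) x 30 (z) mm; grey handle fin on top, 50 mm long in x, 12 mm thick in y, from 30 to 54 mm above the underside; about 0.35 kg, bottom-heavy. Origin: centre of the underside, z up. The tag strips on its top round the fin and on both ends are green: goes into the battery box. May be absent
- pack_red_a: battery pack: black body 90 (x) x 50 (y) x 30 (z) mm; grey handle fin on top, 50 mm long in x, 12 mm thick in y, from 30 to 54 mm above the underside; about 0.35 kg, bottom-heavy. Origin: centre of the underside, z up. The tag strips on its top round the fin and on both ends are red: goes into the reject tray. May be absent
- pack_red_b: battery pack: black body 90 (x) x 50 (y) x 30 (z) mm; grey handle fin on top, 50 mm long in x, 12 mm thick in y, from 30 to 54 mm above the underside; about 0.35 kg, bottom-heavy. Origin: centre of the underside, z up. The tag strips on its top round the fin and on both ends are red: goes into the reject tray. May be absent
- paint_bottle: bystander: white paint bottle, 60 mm diameter, 150 mm tall, standing; origin: centre of the underside
- spray_can: bystander: spray can, 62 mm diameter, 150 mm tall, standing; origin: centre of the underside
- pigment_jar: bystander: amber glass jar, 64 mm diameter, 70 mm tall, standing; origin: centre of the underside
Not all that is in view belongs to the job. What is shaped like the pack_green_a but pink is not meant.

How it is judged:
By the outcome, as a careful person would: the job done as asked, in the order asked, and still so for the second after the job is handed in, with the robot touching nothing.
Of pack_green_a, pack_green_b, pack_green_c, pack_red_a, pack_red_b only 3 to 5 are there at a start; the rules pass over those that are not, and their reading is None.
At some moment in a run one of pack_green_a, pack_green_b, pack_green_c, pack_red_a, pack_red_b may be knocked a few centimetres aside while the robot is not near it.
Once in a run the grip may slacken for a moment while it holds something.
It also fails if it takes over 210 s, if anything falls off the work surface, if the arm or the gripper's body presses on something with over 40 N, if the wrist force passes 120 N, or if a joint passes its speed limit or range.

## Working session

There is one attempt and no reset: what is moved stays moved. The work goes in short steps, each a Python script; the robot and the scene stay as the last script left them, time stands still between calls to the robot, and variables do not carry over. Pictures are saved under pics/ and viewed, and the job is handed in when it is done.

```bash
mkdir -p pics
python3 - <<'E'
from workcell import arm, claw, planner, readout, vision, job
import cv2,json
for n in ("side","top","wrist"):
    p=vision.camera_params(n); print(n,p)
    im=vision.snapshot(n); cv2.imwrite(f"pics/{n}0.png",im[:,:,::-1])
print(readout.state())
E
```

```text
side {'camera_matrix': array([[581.49947433,   0.        , 326.02883973],
       [  0.        , 581.49947433, 245.35795637],
       [  0.        ,   0.        ,   1.        ]]), 'position': array([-0.01318407,  0.64435081,  1.0418887 ]), 'attitude': array([ 0.74873882, -0.02227928, -2.36560257])}
top {'camera_matrix': array([[618.17625636,   0.        , 310.1064154 ],
       [  0.        , 618.17625636, 239.71151823],
       [  0.        ,   0.        ,   1.        ]]), 'position': array([0.4629049 , 0.00567858, 1.42891496]), 'attitude': array([ 0.08098711,  0.00894727, -1.58492051])}
wrist {'camera_matrix': array([[371.64829954,   0.        , 321.89082976],
       [  0.        , 371.64829954, 238.26754003],
       [  0.        ,   0.        ,   1.        ]]), 'position': array([ 0.22380657, -0.53401372,  0.38367262]), 'attitude': array([-2.74216572e-01,  4.42184955e-04, -1.30732369e+00])}
{'time': 0.15, 'joints': array([-1.32801343e+00,  3.20134661e-01,  1.56538931e+00, -7.38474229e-06,
        1.25737230e+00, -2.00206568e-02]), 'dq': array([-1.68151013e-03, -1.63231548e-03, -4.20683021e-03,  9.51643769e-05,
       -6.77896663e-05, -1.66493998e-03]), 'effort': array([ 3.63385407e-04, -4.12773657e+01, -2.32154828e+01,  7.27140158e-02,
        4.33575734e-02, -1.03448756e-04]), 'position': array([ 0.14928207, -0.5549234 ,  0.23032304]), 'tool_rot': array([-3.14028915e+00, -1.90770791e-05,  2.62805826e-01]), 'force': array([-0.59747824,  0.08268971, -0.59691363]), 'ft_torque': array([-0.01428908,  0.05109671, -0.02869825]), 'grip_width': 0.09094936613915462}
```

View pics/top0.png

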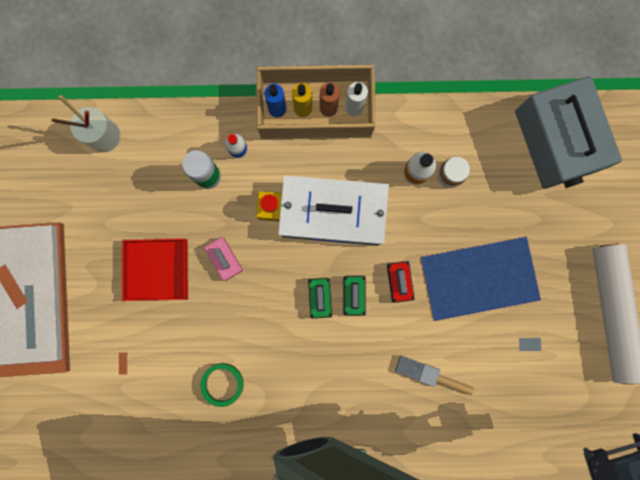

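View pics/side0.png

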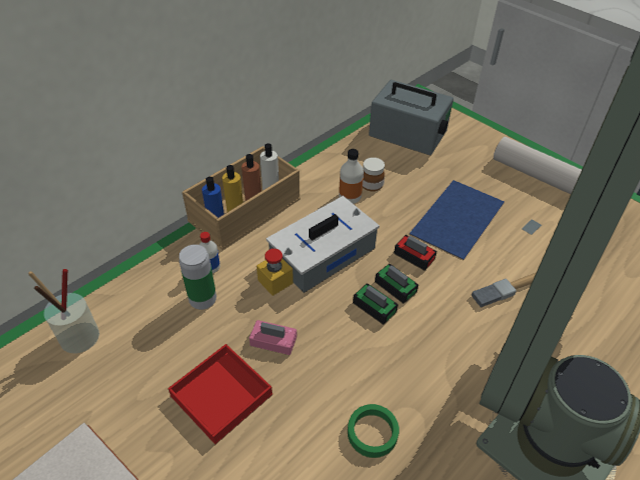

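View pics/wrist0.png

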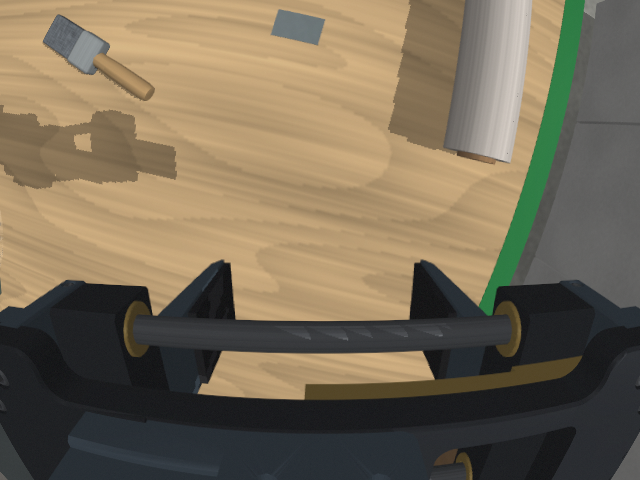

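The top view shows:
- **Green packs:** (320,298) and (354,295).
- **Red pack:** (401,282).
- **Cover and its fin:** (334,209), with pins near (288,205) and (380,212).
- **Plunger:** (269,204).
- **Tray:** (155,270).
- **Mat:** (480,278).

Things that could be taken for a pack or the target:
- The pink lookalike at (223,258), which is not meant.
- The green tape ring at (222,384).
- The red tray.
- The red cap at (232,140).
- The toolbox handle at (573,128), which could pass for the cover's fin.

I choose the black-bodied packs with green or red strips. Next I'll measure them.

```bash
cat > h.py <<'E'
from workcell import arm, claw, planner, readout, vision, job
import cv2, numpy as np
from scipy.spatial.transform import Rotation as R
def rays(name,px,par=None):
    p=par or vision.camera_params(name); K=p["camera_matrix"]
    px=np.atleast_2d(np.asarray(px,float))
    u=(px[:,0]-K[0,2])/K[0,0]; v=(px[:,1]-K[1,2])/K[1,1]
    if name=="wrist":
        r=np.hypot(u,v); s=np.where(r>1e-9,np.sin(r)/np.maximum(r,1e-9),1)
        d=np.c_[u*s,-v*s,-np.cos(r)]
    else: d=np.c_[u,-v,-np.ones(len(u))]
    return np.array(p["position"]), R.from_euler("xyz",p["attitude"]).apply(d)
def plane(name,px,z,par=None):
    o,d=rays(name,px,par); return (o+d*((z-o[2])/d[:,2])[:,None])[:,:2]
def masks(im):
    h=cv2.cvtColor(im,cv2.COLOR_RGB2HSV); H,S,V=[h[:,:,i].astype(int) for i in range(3)]
    return dict(green=(H>45)&(H<85)&(S>120)&(V>50), red=((H<6)|(H>174))&(S>180)&(V>90),
      blue=(H>100)&(H<125)&(S>110)&(V>50), dark=(V<60), pink=(H>150)&(H<176)&(S>60)&(V>120),
      grey=(S<60)&(V>60)&(V<150), white=(S<40)&(V>170),yellow=(H>20)&(H<32)&(S>190)&(V>120))
def blobs(m,amin=60):
    cs,_=cv2.findContours(m.astype(np.uint8),cv2.RETR_EXTERNAL,cv2.CHAIN_APPROX_NONE)
    return [c for c in cs if cv2.contourArea(c)>=amin]
def rect(name,c,z,par=None):
    P=plane(name,c[:,0,:],z,par).astype(np.float32)
    (cx,cy),(w,h),a=cv2.minAreaRect(P*1000)
    if w<h: w,h,a=h,w,a+90
    return np.array([cx,cy])/1000,(round(w,1),round(h,1)),((a+90)%180)-90   # a = direction of long axis, deg
def snap(name,tag=None):
    par=vision.camera_params(name); im=vision.snapshot(name)
    if tag: cv2.imwrite(f"pics/{tag}.png",im[:,:,::-1])
    return im,par
E
python3 - <<'E'
from h import *
for n in ("top","side"):
    im,par=snap(n); M=masks(im)
    for k,z in (("green",.03),("red",.03),("red",.032),("red",.095),("blue",.004),("pink",.03),("dark",.106),("yellow",.055),("white",.076)):
        for c in blobs(M[k],40):
            x,y,w,h=cv2.boundingRect(c); q=rect(n,c,z,par)
            print(n,k,z,(x+w//2,y+h//2),q[0].round(4),q[1],round(q[2],1))
E
python3 - <<'E'
import cv2
im=cv2.imread('pics/top0.png')[180:330,180:560]
cv2.imwrite('pics/crop0.png',cv2.resize(im,None,fx=2.1,fy=2.1,interpolation=cv2.INTER_CUBIC))
E
```

```text
top green 0.03 (222, 385) [0.2546 0.2189] (92.3, 91.6) -0.3
top green 0.03 (320, 298) [ 0.4455 -0.0031] (84.6, 44.2) 3.3
top green 0.03 (354, 296) [ 0.4492 -0.0805] (83.2, 45.1) -1.1
top green 0.03 (208, 176) [0.7204 0.2445] (56.9, 28.0) -48.6
top green 0.03 (128, 92) [0.9272 0.4363] (593.9, 26.4) -90.0
top green 0.03 (476, 86) [ 0.9278 -0.3718] (467.0, 26.9) -90.0
top green 0.03 (616, 84) [ 0.9278 -0.6947] (105.9, 26.0) 89.0
top red 0.03 (401, 282) [ 0.4792 -0.1865] (85.3, 45.0) 7.0
top red 0.03 (155, 270) [0.515  0.3704] (147.4, 137.1) -89.4
top red 0.03 (269, 203) [0.6621 0.1104] (36.9, 34.3) -0.6
top red 0.03 (232, 139) [0.813  0.1937] (21.0, 16.5) 25.9
top red 0.032 (401, 282) [ 0.4792 -0.1863] (85.1, 45.0) 7.0
top red 0.032 (155, 270) [0.5149 0.3699] (147.2, 136.9) -89.4
top red 0.032 (269, 203) [0.6618 0.1102] (36.8, 34.2) -0.6
top red 0.032 (232, 139) [0.8125 0.1934] (21.0, 16.5) 25.9
top red 0.095 (401, 282) [ 0.4785 -0.1776] (81.3, 42.9) 7.0
top red 0.095 (155, 270) [0.5126 0.3535] (140.6, 130.7) -89.4
top red 0.095 (269, 203) [0.6529 0.1055] (35.2, 32.7) -0.6
top red 0.095
[... 3959 characters left out ...]
 dark 0.106 (268, 150) [ 0.9218 -0.1241] (50.5, 15.5) -41.5
side dark 0.106 (440, 133) [ 0.6583 -0.5096] (206.0, 23.1) -65.2
side dark 0.106 (560, 266) [ 0.2212 -0.4596] (1108.5, 66.3) -76.6
side dark 0.106 (413, 94) [ 0.8272 -0.6056] (146.6, 64.6) 18.3
side white 0.076 (49, 462) [0.5784 0.6713] (26.6, 16.3) 59.4
side white 0.076 (102, 451) [0.526  0.6139] (146.5, 47.4) 3.3
side white 0.076 (323, 234) [ 0.6366 -0.0391] (230.8, 130.5) 84.1
side white 0.076 (374, 164) [ 0.7169 -0.3079] (50.9, 49.2) 46.0
side white 0.076 (541, 155) [ 0.4332 -0.6639] (222.9, 17.6) 6.0
side white 0.076 (617, 18) [ 0.6516 -1.5912] (134.3, 116.6) -14.6
side white 0.076 (598, 9) [ 0.75   -1.6257] (297.5, 124.3) 31.8
```

View pics/crop0.png

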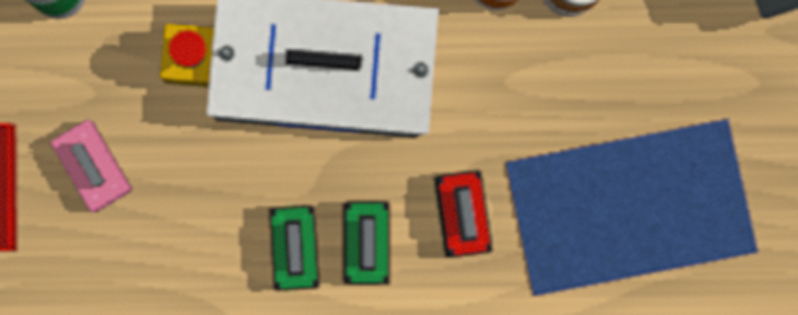

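The crop shows the two green packs at (295,247) and (366,243), the red pack at (463,214), and the pink decoy at (90,165). The top and side views agree to about 4 mm with the right sizes, so I'll average them. Next I hover over the cover and check it with the wrist camera.

```bash
cat >> h.py <<'E'
def down(deg): # jaw axis (tool y) along deg-90
    return [np.pi,0,np.deg2rad(deg)]
def st(): 
    s=readout.state(); return round(s["time"],1),s["position"].round(4),np.rad2deg(s["tool_rot"]).round(1),s["force"].round(1),round(s["grip_width"],4)
E
python3 - <<'E'
from h import *
claw.set_gripper(.06,40)
arm.movep([.6385,-.0373,.26],down(84.1)); print(st(), readout.state()["joints"].round(2))
im,par=snap("wrist","w1"); M=masks(im)
for k,z in (("white",.076),("dark",.106),("red",.095)):
    for c in blobs(M[k],300):
        q=rect("wrist",c,z,par); print(k,cv2.boundingRect(c),q[0].round(4),q[1],round(q[2],1))
E
```

```text
(3.4, array([ 0.6384, -0.0383,  0.26  ]), array([-180.,    0.,   84.]), array([-0.2, -0.6, -0.5]), 0.0597) [-0.08  0.41  1.36 -0.    1.38  0.03]
white (563, 243, 22, 37) [ 0.9186 -0.1178] (49.0, 26.2) -61.7
white (248, 91, 146, 230) [ 0.6385 -0.0313] (224.8, 132.1) 84.2
dark (0, 261, 640, 219) [ 0.6127 -0.2949] (1099.3, 455.6) -6.0
dark (573, 252, 31, 28) [ 0.9207 -0.107 ] (53.8, 20.8) -29.4
dark (129, 235, 78, 46) [ 0.4921 -0.0536] (77.4, 43.0) -1.2
dark (578, 191, 33, 26) [ 0.9203 -0.0387] (50.6, 21.5) -16.7
dark (313, 175, 15, 92) [ 0.6379 -0.0328] (79.8, 12.1) 84.3
dark (113, 169, 80, 51) [0.489  0.0066] (77.9, 39.4) 2.8
dark (578, 126, 35, 21) [0.9204 0.0298] (49.7, 20.5) 0.5
dark (574, 56, 34, 24) [0.9207 0.0982] (50.3, 21.4) 15.1
red (298, 38, 45, 44) [0.6523 0.1054] (38.5, 37.1) 83.9
```

View pics/w1.png

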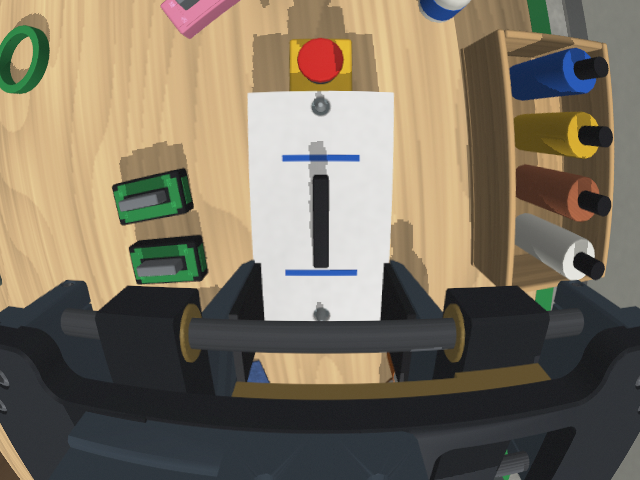

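The wrist view shows the fin at (320,221) and the plunger head at (320,60), and it agrees with the other two cameras within 3 mm. I'll grasp the fin and lift.

Run:
```python
from h import *
c=[.6382,-.0355]
arm.move_linear(c+[.16],.15,ori=down(84.2))
print(arm.move_linear(c+[.098],.06,force_limit=10)); print(st())
claw.set_gripper(0.0,45); print(st())
arm.move_linear(c+[.125],.04); print(st())
arm.move_linear(c+[.27],.12); print(st())
im,par=snap("wrist","w2"); snap("side","s2")
```

```text
False
(5.5, array([ 0.6386, -0.0355,  0.0985]), array([179.9,  -0. ,  84.2]), array([ 1.3, -0. ,  0.7]), 0.06)
(6.2, array([ 0.638 , -0.0355,  0.098 ]), array([-180. ,   -0. ,   84.2]), array([-0.1, -0.7,  0.3]), 0.0137)
(7.1, array([ 0.638 , -0.0355,  0.1248]), array([-180. ,    0. ,   84.2]), array([-1.1, -0.5, -2.3]), 0.0137)
(8.4, array([ 0.6378, -0.0355,  0.269 ]), array([-179.9,    0. ,   84.2]), array([ 0.2, -0.3, -1.8]), 0.014)
```

View pics/s2.png

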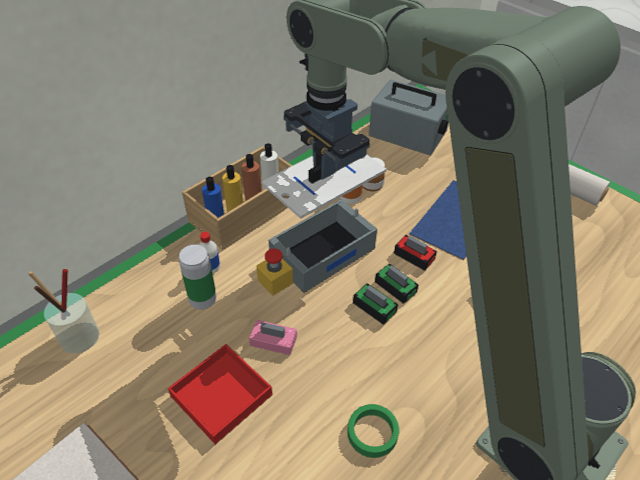

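View pics/w2.png

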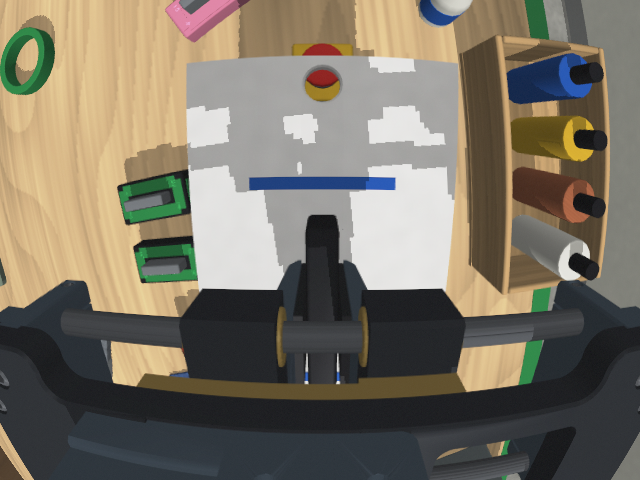

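The cover is off the pins and held level, and the box below is empty. Now the mat.

Run:
```python
from h import *
m=[.482,-.3735]
arm.move_linear(m+[.24],.2,ori=down(100.2)); print(st())
arm.move_linear(m+[.06],.12)
print(arm.move_linear(m+[.030],.03,force_limit=5)); print(st())
claw.set_gripper(0.04); print(st())
arm.move_linear(m+[.2],.15)
im,par=snap("wrist","w3")
arm.movep([.45,-.04,.30],down(0)); print(st())
im,par=snap("top","t3")
M=masks(im)
for k,z in (("white",.012),("blue",.004),("green",.03),("red",.03),("grey",.054)):
    for c in blobs(M[k],100):
        q=rect("top",c,z,par)
        if q[1][0]<270: print(k,cv2.boundingRect(c),q[0].round(4),q[1],round(q[2],1))
```

```text
(10.5, array([ 0.4824, -0.3729,  0.2401]), array([180. ,  -0. , 100.2]), array([-0.3,  0. , -3.1]), 0.0137)
True
(13.0, array([ 0.4818, -0.3733,  0.0339]), array([-180. ,   -0. ,  100.2]), array([ 0. , -0.6,  5.4]), 0.0141)
(13.6, array([ 0.4809, -0.3726,  0.0328]), array([-179.8,   -0.2,  100.2]), array([-0.6, -0.2, -1.2]), 0.04)
(16.9, array([ 0.4501, -0.0402,  0.2998]), array([180.,   0.,  -0.]), array([-0.2, -0.9,  1. ]), 0.0398)
white (0, 284, 26, 80) [0.3972 0.6993] (180.4, 57.3) 1.5
white (427, 241, 111, 76) [ 0.4847 -0.3741] (232.2, 132.1) -79.8
white (0, 226, 54, 73) [0.535  0.6706] (165.6, 122.2) 3.4
white (445, 157, 25, 24) [ 0.7386 -0.3258] (55.7, 54.0) 89.1
white (182, 150, 29, 27) [0.7614 0.2804] (61.2, 60.4) -63.9
white (79, 107, 27, 14) [0.8814 0.5224] (64.0, 30.0) 52.4
white (349, 83, 19, 18) [ 0.9196 -0.1041] (43.8, 29.4) -47.7
blue (422, 238, 118, 82) [ 0.4844 -0.3721] (244.8, 145.0) -79.8
blue (265, 83, 21, 34) [0.9113 0.0936] (80.7, 42.9) 13.2
green (201, 364, 42, 43) [0.2546 0.2189] (92.3, 91.6) -0.3
green (197, 166, 22, 21) [0.7209 0.2439] (55.3, 28.0) -48.6
green (593, 78, 47, 12) [ 0.9278 -0.6947] (105.9, 26.0) 89.0
red (390, 262, 23, 39) [ 0.4796 -0.1891] (85.2, 41.3) 9.8
red (122, 239, 66, 62) [0.5149 0.3704] (147.4, 137.3) -89.4
red (261, 195, 16, 16) [0.6632 0.1104] (34.6, 34.3) -0.6
grey (519, 338, 22, 13) [ 0.3379 -0.4618] (46.5, 26.1) 89.2
grey (459, 272, 44, 12) [ 0.485  -0.3606] (97.1, 17.9) -80.0
grey (14, 269, 48, 95) [0.4143 0.6271] (200.9, 104.6) 3.5
grey (281, 177, 105, 68) [ 0.6399 -0.0357] (224.4, 138.0) 84.2
grey (183, 158, 31, 24) [0.7318 0.2621] (68.5, 42.0) -68.4
grey (408, 153, 26, 27) [ 0.7394 -0.2323] (61.0, 52.7) -15.5
grey (81, 121, 39, 31) [0.8094 0.4822] (83.1, 58.3) -52.3
grey (345, 87, 22, 29) [ 0.8862 -0.087 ] (59.6, 46.8) -19.2
```

View pics/t3.png

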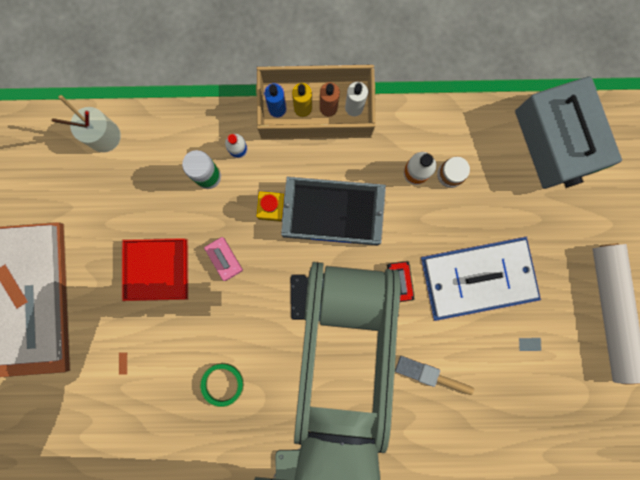

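View pics/w3.png

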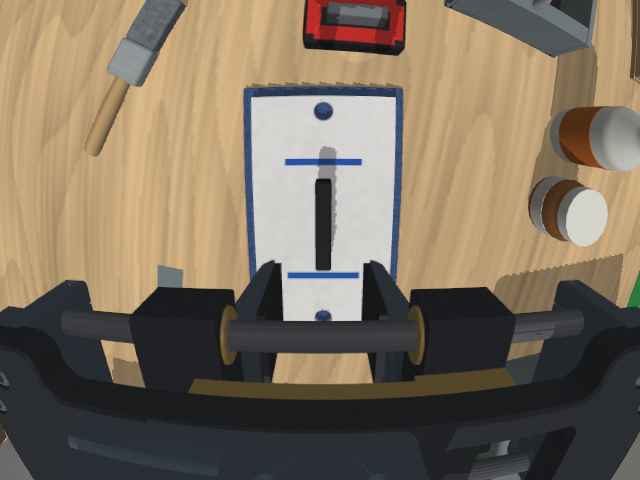

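The cover lies flat on the mat with a blue margin all round: the wrist view shows it at (323,205), and the top view puts it 2 mm off the mat's centre. The packs are next, starting with the red one, which I'll re-measure with the wrist camera before grasping.

```bash
cat >> h.py <<'E'
def findpack(color,near,tag=None,z0=0.0,name="wrist"):
    im,par=snap(name,tag); m=masks(im)[color]; best=None
    for c in blobs(m,200 if name=="wrist" else 40):
        q=rect(name,c,z0+.03,par)
        if abs(q[1][0]-86)<10 and abs(q[1][1]-46)<10:
            d=np.hypot(*(q[0]-near))
            if best is None or d<best[0]: best=(d,q)
    return best and best[1]
def pick(color,near,tag):
    near=np.array(near,float); claw.set_gripper(.045,40)
    arm.movep([near[0],near[1],.24],down(180)); print(st())
    q=findpack(color,near,tag); print("pack",q)
    if q is None: return None
    p=list(q[0]); a=down(180+q[2])
    arm.move_linear(p+[.12],.2,ori=a)
    q2=findpack(color,q[0],tag+"b"); print("close",q2)
    return q
def grab(p,a):
    arm.move_linear(list(p)+[.12],.2,ori=down(180+a))
    print("contact",arm.move_linear(list(p)+[.051],.06,force_limit=8),st())
    claw.set_gripper(0,45); print(st())
    arm.move_linear(list(p)+[.18],.12); print(st())
E
python3 - <<'E'
from h import *
pick("red",[.477,-.188],"w4")
E
```

```text
(20.1, array([ 0.477 , -0.1879,  0.24  ]), array([ 180.,    0., -180.]), array([-0.3,  0.1,  0. ]), 0.0451)
pack (array([ 0.47730554, -0.18580873]), (84.2, 44.2), 7.211700439453125)
close (array([ 0.47728906, -0.18572469]), (84.1, 44.2), 7.059225559234619)
```

```bash
cd pics; python3 -c "
import cv2,numpy as np
a=cv2.imread('w4.png');b=cv2.imread('w4b.png');cv2.imwrite('c4.png',cv2.resize(np.hstack([a,b]),(800,300)))"
```

```text
(no output)
```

View pics/c4.png

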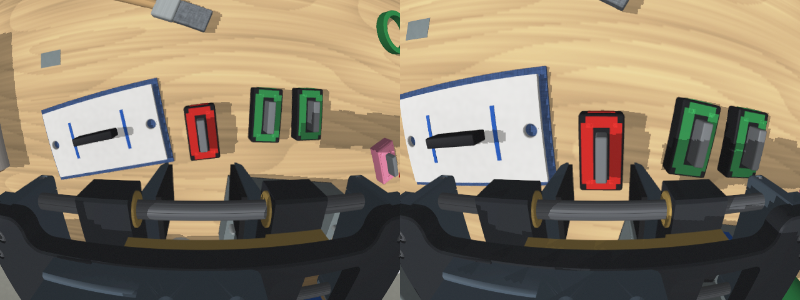

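The red pack is at about (601,150) in the right half, and the close and far measurements agree within 0.2 mm. I'll grab it and take it to the tray.

Run:
```python
from h import *
grab([.4773,-.1858],7.1)
arm.movep([.46,.05,.24],down(183)); print(st())
t=[.512,.372]
arm.movep(t+[.20],down(180.6)); print(st())
im,par=snap("wrist","w5"); snap("side","s5")
```

```text
contact False (22.5, array([ 0.4776, -0.1859,  0.0514]), array([-180. ,    0. , -172.9]), array([-0.2,  0.2,  0.1]), 0.0453)
(23.1, array([ 0.4775, -0.186 ,  0.0511]), array([-180. ,    0. , -172.9]), array([ 0.2, -1.4, -1. ]), 0.0118)
(24.4, array([ 0.4767, -0.1855,  0.1791]), array([ 1.799e+02, -1.000e-01, -1.729e+02]), array([ 0.1, -0.5, -4.3]), 0.012)
(25.3, array([0.46  , 0.0493, 0.2395]), array([-179.9,   -0. , -177. ]), array([-0.7, -0.2, -3.3]), 0.0119)
(26.6, array([0.5125, 0.3704, 0.2001]), array([-179.9,    0. , -179.5]), array([ 0.2, -0.3, -3.1]), 0.012)
```

```bash
cd pics; python3 -c "
import cv2,numpy as np
a=cv2.imread('w5.png');b=cv2.imread('s5.png');cv2.imwrite('c5.png',cv2.resize(np.hstack([a,b]),(800,300)))"
```

```text
(no output)
```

View pics/c5.png

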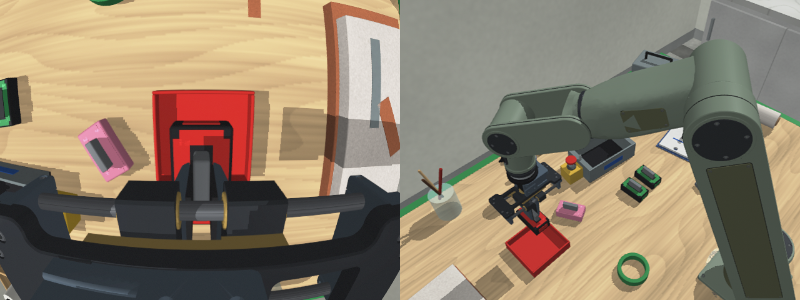

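The pack is held and centred over the tray, at (202,150) in the left half. I'll lower it.

```bash
python3 - <<'E'
from h import *
t=[.512,.372]
arm.move_linear(t+[.075],.12)
print(arm.move_linear(t+[.052],.03,force_limit=5)); print(st())
claw.set_gripper(.045); arm.move_linear(t+[.2],.15)
q=findpack("red",t,"w6",.005); print(q,st())
pick("green",[.4435,-.0045],"w7")
E
cd pics; python3 -c "
import cv2,numpy as np
a=cv2.imread('w6.png');b=cv2.imread('w7.png');cv2.imwrite('c6.png',cv2.resize(np.hstack([a,b]),(800,300)))"
```

```text
True
(28.5, array([0.5118, 0.3718, 0.0559]), array([-180. ,   -0. , -179.4]), array([-0.1,  0.1,  4.2]), 0.0119)
None (30.3, array([0.5115, 0.3716, 0.1987]), array([-179.8,   -0.3, -179.4]), array([-0.1,  0.1, -0.5]), 0.0455)
(32.0, array([ 0.444 , -0.0039,  0.24  ]), array([ 180.,    0., -180.]), array([-0.6,  0.5, -0.9]), 0.0451)
pack (array([ 0.44358505, -0.00215234]), (84.8, 44.9), 2.7940561771392822)
close (array([ 0.44354419, -0.00189114]), (84.2, 44.5), 2.373521327972412)
```

View pics/c6.png

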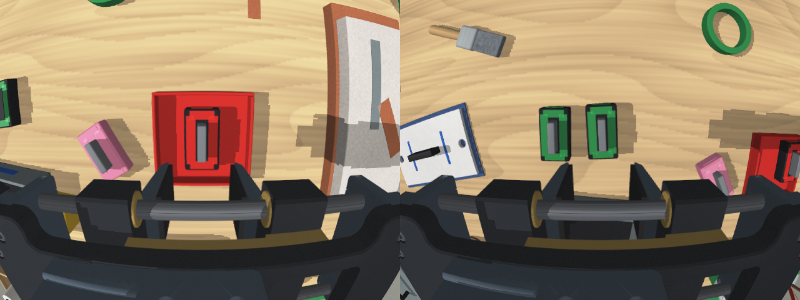

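The red pack stands upright in the tray at (202,140), with contact at the expected height. The green pack is confirmed at (601,132), so I'll grab it and put it in the +y slot of the box.

```bash
cat >> h.py <<'E'
B=np.array([.6382,-.0355]); BY=np.deg2rad(-5.8)
def bw(x,y): return list(B+[x*np.cos(BY)-y*np.sin(BY), x*np.sin(BY)+y*np.cos(BY)])
def tobox(y,tag):
    p=bw(0,y); arm.movep(p+[.21],down(174.2)); print("over",st())
    snap("wrist",tag)
    arm.move_linear(p+[.08],.12)
    print(arm.move_linear(p+[.053],.03,force_limit=5),st())
E
python3 - <<'E'
from h import *
grab([.4435,-.0019],2.4)
tobox(.045,"w8")
claw.set_gripper(.03); 
p=bw(0,.045); arm.move_linear(p+[.22],.15); print(st())
print(findpack("green",np.array(p),"w9",.006))
E
cd pics; python3 -c "
import cv2,numpy as np
a=cv2.imread('w8.png');b=cv2.imread('w9.png');cv2.imwrite('c9.png',cv2.resize(np.hstack([a,b]),(800,300)))"
```

```text
contact False (34.4, array([ 0.4438, -0.0019,  0.0514]), array([-1.800e+02,  1.000e-01, -1.776e+02]), array([ 1.1, -0.5,  0.3]), 0.0448)
(35.0, array([ 0.4435, -0.002 ,  0.051 ]), array([-180. ,    0. , -177.6]), array([-0.7, -0.8,  0.4]), 0.0118)
(36.2, array([ 0.4429, -0.0019,  0.1792]), array([ 1.800e+02, -1.000e-01, -1.776e+02]), array([ 0.5, -0.6, -3.3]), 0.0125)
over (37.0, array([0.6412, 0.0092, 0.2088]), array([-180. ,   -0.2,  174.2]), array([-1. ,  0.2, -3.4]), 0.0118)
True (39.0, array([0.6424, 0.0092, 0.057 ]), array([-1.800e+02, -1.000e-01,  1.742e+02]), array([-0.9,  0.1,  4.6]), 0.0116)
(40.8, array([0.6422, 0.0093, 0.2189]), array([-180. ,   -0.4,  174.2]), array([ 0.8, -0.3,  0.2]), 0.0298)
(array([0.64227295, 0.01008014]), (84.1, 44.8), -5.744819641113281)
```

View pics/c9.png

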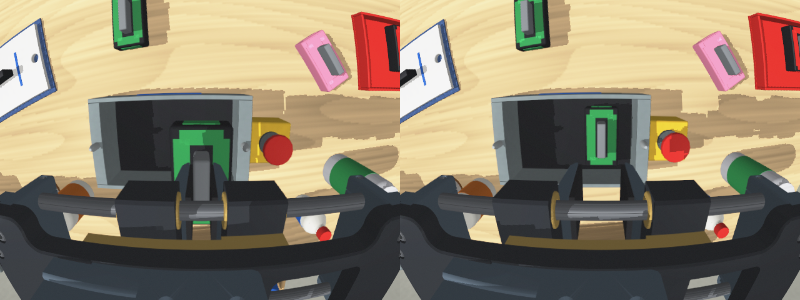

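The first green pack is upright on the box floor at (602,135): contact came at exactly floor height, with the strip at the expected size and yaw. Now the second one.

```bash
python3 - <<'E'
from h import *
q=pick("green",[.4475,-.082],"w10")
E
cp pics/w10.png pics/v10.png
```

```text
(42.1, array([ 0.4488, -0.082 ,  0.2404]), array([-1.8e+02,  1.0e-01,  1.8e+02]), array([-0. ,  0.9,  0.5]), 0.0452)
pack (array([ 0.44753128, -0.07986229]), (84.1, 44.4), -0.6947479248046875)
close (array([ 0.4476835 , -0.08020947]), (84.0, 44.5), -0.8118972778320312)
```

View pics/w10b.png

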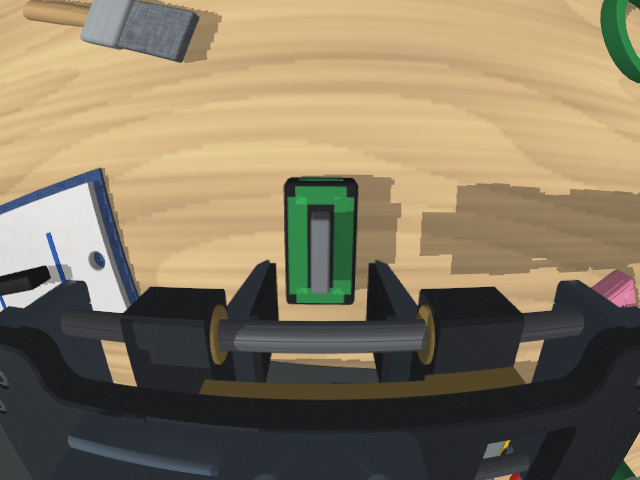

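The second green pack is centred between the fingers at (320,245), and both measurements agree.

```bash
python3 - <<'E'
from h import *
grab([.4476,-.080],-.8)
tobox(-.045,"w11")
claw.set_gripper(.03); 
p=bw(0,-.045); arm.move_linear(p+[.22],.15); print(st())
print(findpack("green",np.array(p),"w12",.006))
arm.movep([.40,-.25,.30],down(90)); print(st())
im,par=snap("top","t12"); snap("side","s12"); M=masks(im)
for k,z in (("white",.012),("green",.036),("red",.035)):
    for c in blobs(M[k],100):
        q=rect("top",c,z,par)
        if q[1][0]<270: print(k,cv2.boundingRect(c),q[0].round(4),q[1],round(q[2],1))
E
cd pics; python3 -c "
import cv2,numpy as np
a=cv2.imread('w12.png');b=cv2.imread('s12.png');cv2.imwrite('c12.png',cv2.resize(np.hstack([a,b]),(800,300)))"
```

```text
contact False (44.5, array([ 0.4479, -0.0801,  0.0514]), array([-1.800e+02,  1.000e-01,  1.792e+02]), array([-0.3, -0.6, -0.5]), 0.0448)
(45.1, array([ 0.4477, -0.0801,  0.051 ]), array([-180. ,    0. ,  179.2]), array([-0. , -0.8, -0.4]), 0.0121)
(46.4, array([ 0.447 , -0.0799,  0.1792]), array([ 1.800e+02, -1.000e-01,  1.792e+02]), array([-1.4, -0.6, -3. ]), 0.0119)
over (47.1, array([ 0.632 , -0.0802,  0.2086]), array([-180. ,   -0.2,  174.2]), array([-0.6,  0.3, -3.6]), 0.0116)
True (49.1, array([ 0.6333, -0.0803,  0.0569]), array([-1.800e+02, -1.000e-01,  1.742e+02]), array([-0.4, -0.4,  4. ]), 0.0115)
(50.9, array([ 0.6331, -0.0802,  0.2189]), array([180. ,  -0.4, 174.2]), array([-0. , -0.9,  0.1]), 0.0299)
(array([ 0.63324298, -0.07940773]), (84.2, 44.7), -5.951835632324219)
(52.1, array([ 0.4005, -0.2498,  0.2996]), array([-180. ,   -0. ,   90.1]), array([-0.1, -0.4,  1. ]), 0.0299)
white (461, 289, 20, 11) [ 0.4486 -0.3469] (43.6, 22.7) 89.2
white (427, 240, 111, 77) [ 0.4848 -0.3742] (232.8, 132.3) -79.7
white (444, 157, 26, 25) [ 0.7376 -0.3254] (56.9, 56.6) -28.0
white (182, 150, 29, 27) [0.7612 0.2797] (62.3, 61.4) -63.8
white (79, 108, 28, 23) [0.8745 0.518 ] (74.3, 36.2) 41.0
white (349, 83, 19, 18) [ 0.9202 -0.1047] (45.4, 29.4) -47.7
green (201, 364, 42, 43) [0.2555 0.218 ] (92.0, 91.2) -0.3
green (341, 194, 23, 40) [ 0.6346 -0.0799] (90.9, 47.3) -5.4
green (302, 191, 23, 41) [0.6424 0.0092] (92.0, 47.1) -5.9
green (197, 166, 22, 21) [0.7198 0.2429] (55.1, 27.9) -48.6
green (593, 78, 47, 12) [ 0.9258 -0.6917] (105.5, 25.9) 89.0
red (122, 239, 66, 62) [0.5148 0.3691] (146.9, 136.7) -89.3
red (261, 195, 16, 16) [0.6625 0.11  ] (34.5, 34.2) -0.6
```

View pics/c12.png

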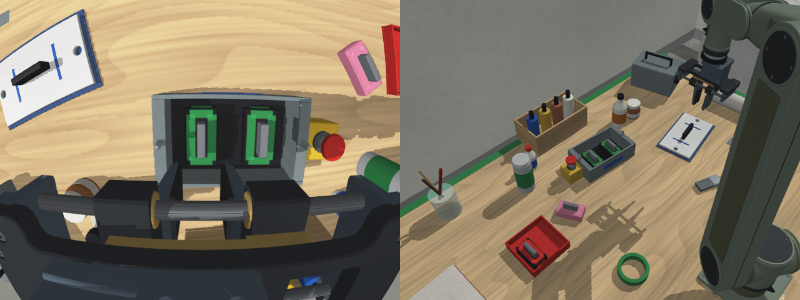

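View pics/t12.png

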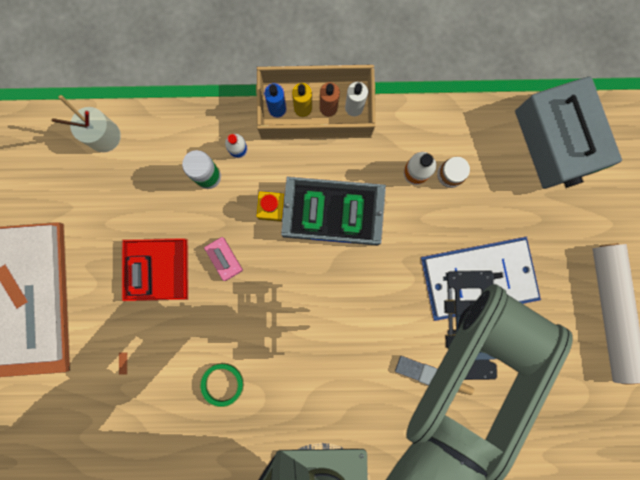

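Both green packs stand in the box at (312,209) and (353,213). The red pack in the tray has been knocked from the centre towards the left wall, now at about (139,274), so I'll check that it still stands flat.

Run:
```python
from h import *
claw.set_gripper(.045,40)
arm.movep([.512,.372,.22],down(180.6)); snap("wrist","w13"); im,_=snap("top","t13")
a=cv2.imread("pics/w13.png")[110:310,200:480]; b=im[225:315,110:236,::-1]
s=cv2.imread("pics/s12.png")[335:450,160:320]
H=300; r=[cv2.resize(i,(260,H)) for i in (a,b,s)]
cv2.imwrite("pics/c13.png",np.hstack(r)); print(st())
```

```text
(55.0, array([0.5125, 0.3711, 0.2203]), array([ 180. ,    0. , -179.5]), array([-0.4,  0.1, -0. ]), 0.0453)
```

View pics/c13.png

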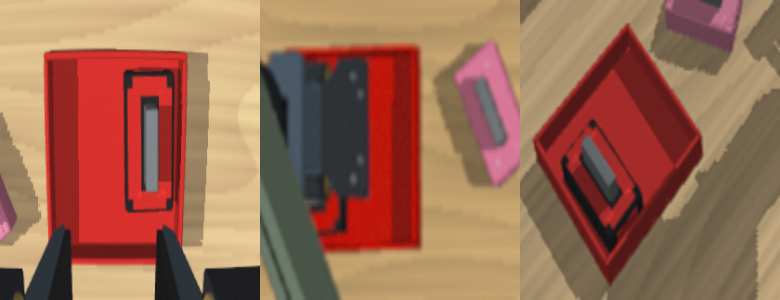

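View pics/w13.png

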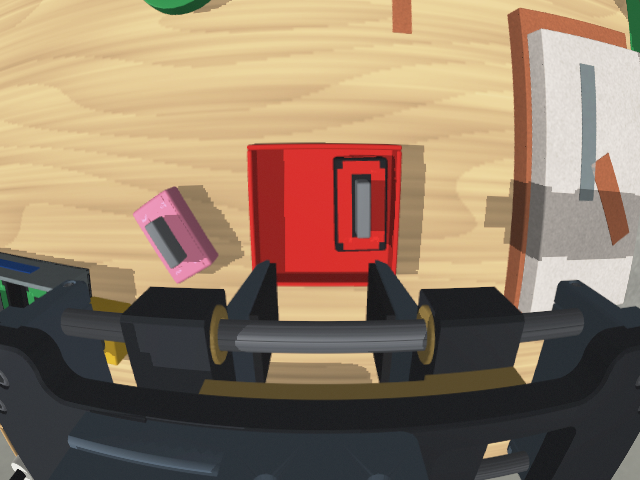

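The red pack is near the right wall of the tray and looks upright. To check for tilt, I'll compare the fin-top and body centres, which only coincide if it stands flat.

Run:
```python
from h import *
im=cv2.imread("pics/w13.png")[:,:,::-1].copy(); par=vision.camera_params("wrist")
h=cv2.cvtColor(im,cv2.COLOR_RGB2HSV)
roi=np.zeros(im.shape[:2],bool); roi[150:256,328:392]=1
dark=(h[:,:,2]<60)&roi
pts=np.argwhere(dark)[:,::-1]; P=plane("wrist",pts,.035,par).astype(np.float32)*1000
print("body top outline",cv2.minAreaRect(P))
g=(h[:,:,1]<60)&(h[:,:,2]>70)&roi; pts=np.argwhere(g)[:,::-1]
for c in blobs(g,100): print("fin",rect("wrist",c,.059,par))
print("tray wall right inner px->", plane("wrist",[[402,150],[395,284],[248,150],[250,284]],.032,par))
```

```text
body top outline ((498.8360900878906, 407.4692077636719), (88.32478332519531, 48.74631118774414), 2.0081608295440674)
fin (array([0.49860196, 0.40708649]), (50.6, 13.2), 1.7274129390716553)
tray wall right inner px-> [[0.44735363 0.44546668]
 [0.58006701 0.44633744]
 [0.4489242  0.30313978]
 [0.58152433 0.30017958]]
```

Body and fin centres agree to 0.4 mm and the sizes match (88×49, 51×13), so the red pack stands flat inside the tray (edge at y=0.432, wall at 0.439). I'll leave it and go back for the cover.

Run:
```python
from h import *
m=[.4815,-.3730]
arm.movep([.46,0,.3],down(140)); arm.movep(m+[.20],down(100.2)); print(st())
im,par=snap("wrist","w14"); 
for c in blobs(masks(im)["dark"],300):
    q=rect("wrist",c,.042,par)
    if 60<q[1][0]<100: print(q)
```

```text
(57.9, array([ 0.4821, -0.372 ,  0.2005]), array([180. ,  -0. , 100.3]), array([-0.3,  0.4,  0.2]), 0.0448)
(array([ 0.48253271, -0.37080176]), (80.5, 12.9), -79.9764289855957)
```

View pics/w14.png

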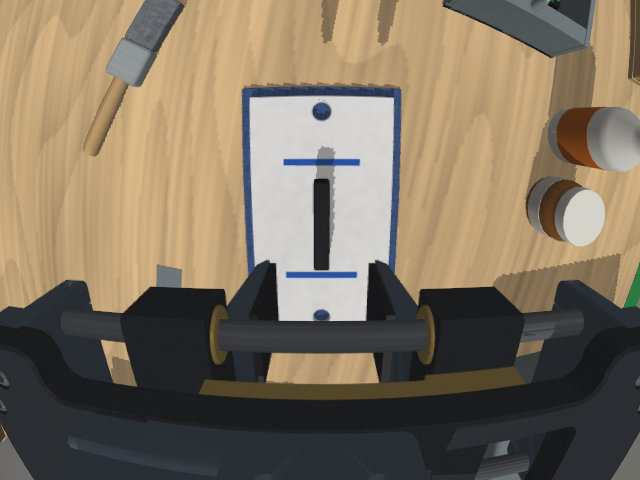

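The cover is still in place on the mat, with the fin at (321,224). I'll regrasp it at the same point relative to the fin as before, then compare the hole's image position with the first lift (w2).

```bash
python3 - <<'E'
from h import *
m=[.4822,-.3733]
arm.move_linear(m+[.1],.15,ori=down(100.1))
print(arm.move_linear(m+[.034],.05,force_limit=10),st())
claw.set_gripper(0,45); print(st())
arm.move_linear(m+[.06],.05); arm.move_linear(m+[.26],.12); print(st())
arm.move_linear([.6378,-.0355,.269],.2,ori=down(84.2)); print(st())
im,par=snap("wrist","w15"); snap("side","s15")
for n in ("w2","w15"):
    im=cv2.imread(f"pics/{n}.png")[:,:,::-1].copy(); b=masks(im)["blue"]; b[:150]=0;b[210:]=0;b[:,:230]=0;b[:,420:]=0
    for c in blobs(b,300): print(n,"stripe",cv2.minAreaRect(c))
E
cd pics; python3 -c "
import cv2,numpy as np
a=cv2.imread('w2.png');b=cv2.imread('w15.png');cv2.imwrite('c15.png',cv2.resize(np.hstack([a,b]),(800,300)))"
```

```text
False (60.2, array([ 0.4824, -0.3735,  0.0344]), array([180. ,   0. , 100.1]), array([ 0.4, -0.7,  0.6]), 0.045)
(60.8, array([ 0.4821, -0.3733,  0.034 ]), array([-180. ,   -0. ,  100.1]), array([-1.3,  0.9,  1. ]), 0.0137)
(63.3, array([ 0.482 , -0.3731,  0.2592]), array([-1.799e+02, -1.000e-01,  1.001e+02]), array([-0.6,  0.4, -3.1]), 0.0138)
(65.3, array([ 0.6375, -0.0363,  0.269 ]), array([-180. ,    0. ,   84.1]), array([-0.3, -0.5, -3.4]), 0.0137)
w2 stripe ((321.5, 183.0), (12.0, 145.0), 90.0)
w15 stripe ((321.5, 183.0), (12.0, 145.0), 90.0)
```

View pics/c15.png

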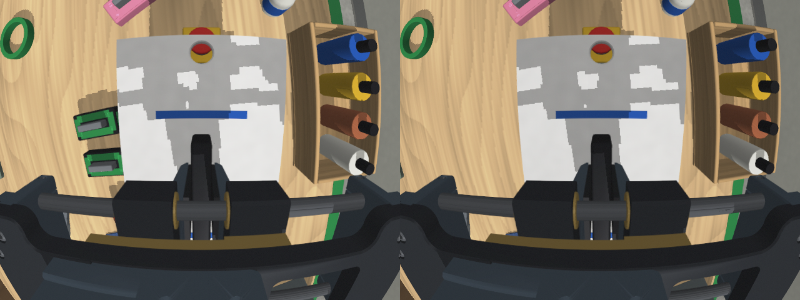

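View pics/s15.png

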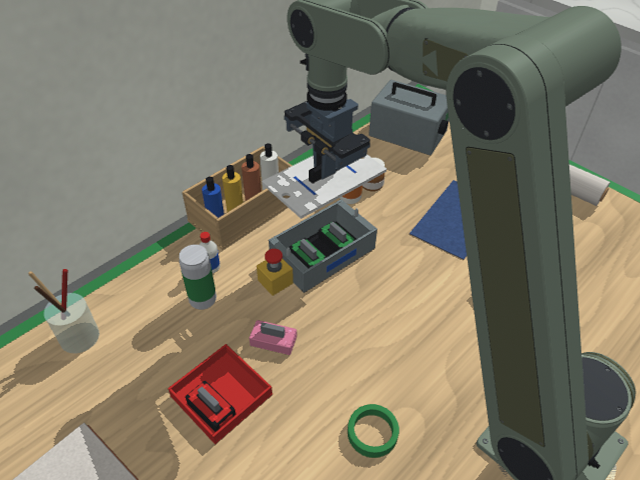

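The grasp matches the first lift pixel for pixel (stripe at 321.5,183 in both), so I'll lower at the original pose.

```bash
python3 - <<'E'
from h import *
c=[.638,-.0355]
arm.move_linear(c+[.128],.12,ori=down(84.2)); arm.dwell(.2); print(st()); snap("wrist","w16")
print(arm.move_linear(c+[.106],.03,force_limit=8)); print(st())
print(arm.move_linear(c+[.096],.02,force_limit=6)); print(st())
snap("side","s16")
E
cd pics; python3 -c "
import cv2,numpy as np
a=cv2.imread('w16.png');b=cv2.imread('s16.png')[150:330,200:440];cv2.imwrite('c16.png',np.hstack([cv2.resize(a,(400,300)),cv2.resize(b,(400,300))]))"
```

```text
(66.9, array([ 0.6383, -0.0355,  0.1287]), array([179.9,  -0. ,  84.2]), array([ 0.3, -0.2, -3.4]), 0.0137)
False
(67.8, array([ 0.6382, -0.0355,  0.1062]), array([180. ,  -0. ,  84.2]), array([-0.3,  0.2, -2.9]), 0.0138)
True
(68.3, array([ 0.6382, -0.0355,  0.098 ]), array([180. ,   0. ,  84.2]), array([0.9, 0.2, 4.6]), 0.0136)
```

View pics/c16.png

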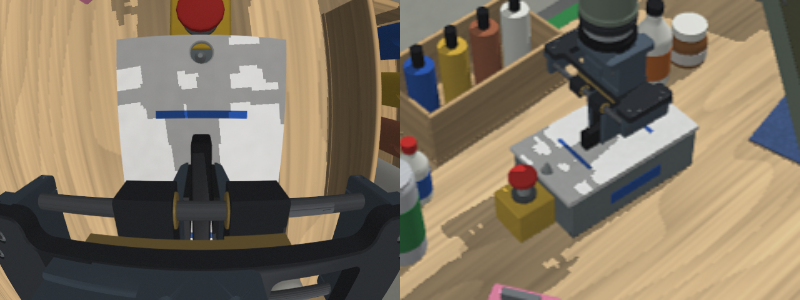

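Contact came at z=0.098, exactly the height for a seated plate. I'll release and check before pushing the plunger.

Run:
```python
from h import *
claw.set_gripper(.045); print(st())
c=[.638,-.0355]
arm.move_linear(c+[.26],.15); im,par=snap("wrist","w17")
for k,z in (("dark",.106),("red",.095)):
    for b in blobs(masks(im)[k],300):
        q=rect("wrist",b,z,par)
        if q[1][0]<100 and q[0][0]<.7 and q[0][0]>.6: print(k,q)
arm.movep([.45,.15,.30],down(84)); im,par=snap("side","s17")
im2,par2=snap("top","t17")
for n,i,p in (("side",im,par),("top",im2,par2)):
  for b in blobs(masks(i)["white"],1500):
    q=rect(n,b,.076,p)
    if abs(q[1][0]-232)<12: print(n,"plate",q)
print(st())
a=cv2.imread('pics/w17.png');b=cv2.imread('pics/s17.png')[150:330,200:440]
cv2.imwrite('pics/c17.png',np.hstack([cv2.resize(a,(400,300)),cv2.resize(b,(400,300))]))
```

```text
(69.0, array([ 0.637 , -0.0354,  0.0966]), array([-179.8,    0. ,   84.2]), array([ 0. , -0.5,  0.4]), 0.0453)
dark (array([ 0.63908997, -0.03258313]), (79.9, 12.8), 84.02760314941406)
red (array([0.65220831, 0.10533949]), (38.5, 37.4), 72.27535247802734)
top plate (array([ 0.64127789, -0.03578551]), (232.8, 131.9), 84.36561584472656)
(71.4, array([0.451 , 0.1493, 0.2995]), array([-180. ,    0. ,   83.9]), array([-0.5,  0.9,  0.8]), 0.0454)
```

View pics/c17.png

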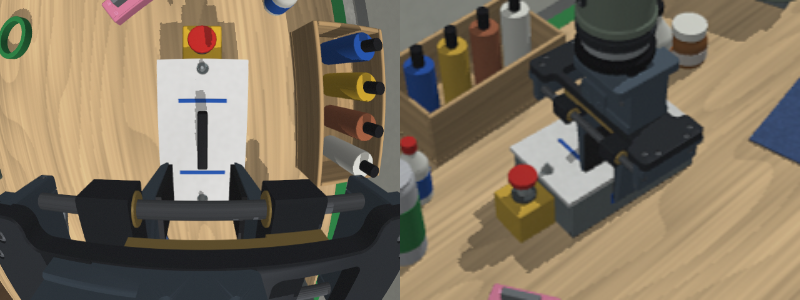

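The plate is seated with both pins through it, at (202,69) and (202,197) in the left half. The plate's measured pose matches the start, and the arm is clear. Now the plunger.

Run:
```python
from h import *
p=[.6524,.1056]
claw.set_gripper(0,20)
arm.movep(p+[.20],down(84.2)); print(st())
arm.move_linear(p+[.118],.12)
print(arm.move_linear(p+[.100],.03,force_limit=30),st())
print(arm.move_linear(p+[.088],.015,force_limit=22),st())
arm.dwell(.3); print(st()); snap("side","s18")
arm.move_linear(p+[.118],.05); print(st())
arm.move_linear(p+[.25],.15)
arm.movep([.40,-.25,.30],down(84)); print(st())
snap("side","s19"); im,par=snap("top","t19")
for k,z in (("white",.076),("red",.095),("green",.036)):
  for b in blobs(masks(im)[k],150):
    q=rect("top",b,z,par)
    if q[1][0]<260: print(k,q[0].round(4),q[1],round(q[2],1))
a=cv2.imread('pics/s18.png')[150:330,200:440]
b=cv2.imread('pics/s19.png')
cv2.imwrite('pics/c19.png',np.hstack([cv2.resize(a,(400,300)),cv2.resize(b,(400,300))]))
```

```text
(73.1, array([0.6519, 0.106 , 0.2008]), array([180. ,  -0. ,  84.2]), array([ 1.3, -0.6,  0.8]), 0.0001)
False (74.7, array([0.6531, 0.1057, 0.1009]), array([179.9,  -0. ,  84.2]), array([-0.1,  0.3,  6.5]), 0.0007)
False (75.6, array([0.6531, 0.1057, 0.0922]), array([179.8,  -0. ,  84.2]), array([-5.4,  0.4, 21.2]), 0.0003)
(75.9, array([0.6531, 0.1057, 0.0922]), array([ 1.798e+02, -1.000e-01,  8.420e+01]), array([-4.3,  0.1, 20.6]), 0.0001)
(76.7, array([0.6518, 0.1055, 0.117 ]), array([-179.9,    0. ,   84.2]), array([-0.2, -0.3, -0.3]), 0.0006)
(79.4, array([ 0.4006, -0.2497,  0.2998]), array([180.,  -0.,  84.]), array([-0. ,  0.4, -0.6]), 0.0007)
white [ 0.6412 -0.0358] (232.8, 132.1) 84.4
white [ 0.7261 -0.3108] (53.2, 51.5) 89.1
white [0.7479 0.268 ] (58.5, 57.7) -63.9
white [0.8618 0.4993] (59.6, 30.4) 47.8
red [0.5125 0.3536] (140.5, 130.8) -89.3
red [0.6529 0.1055] (35.2, 32.7) -0.6
green [0.2564 0.2188] (94.1, 90.7) -34.6
green [ 0.9258 -0.6917] (105.5, 25.9) 89.0
```

View pics/c19.png

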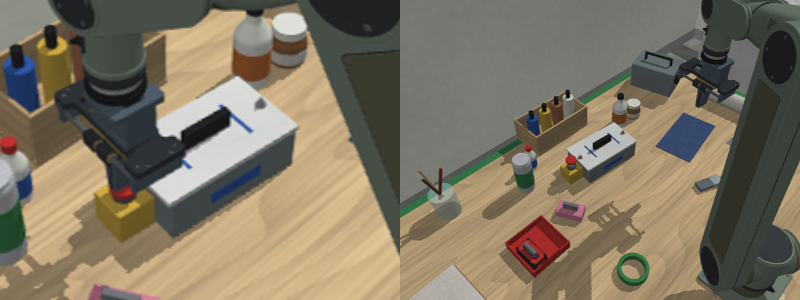

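View pics/t19.png

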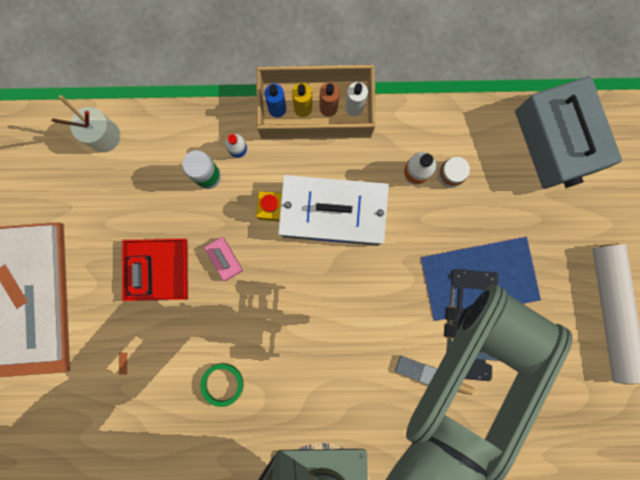

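The plunger reached its stop: 21 N at z=0.092, against 10 N from the spring alone. It has sprung back, because the red head measures the same as at the start. The cover is seated, everything else is standing, and no packs are left on the table.

```bash
python3 -c "
from h import *
job.job_done(); print(st())"
```

```text
the job is handed in; nothing more can be done
the job is handed in; nothing more can be done
```

The job is done and handed in at about 80 s on the robot's clock. I laid the cover on the mat, stood the red pack in the tray and both green packs in the box, seated the cover back on both pins, let go of it, and last pushed the plunger down. Only three packs were present; I left the pink lookalike alone.

**Last checks:**
- **Cover:** contact came at the seated height, both pins show through the holes, and its position matches the start to within 1 mm.
- **Packs:** both greens touched down at floor height and were seen upright before the cover went on. I did not look inside the box after that.
- **Red pack:** it was knocked about 4 cm sideways inside the tray after I placed it. I measured it again: it still stands flat and inside, about 7 mm from the wall, so I left it there.
- **Plunger:** it reached its stop at 21 N and came back up.
- **Bystanders:** the bottles, can and jar are all standing.

No check failed. The top and side cameras disagreed by about 4 mm, so I averaged them and confirmed with the wrist camera.

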